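# Shut down the lunch warmer and weigh the leftover

## Robot

A 7-joint arm with a two-finger parallel gripper is mounted at the origin on the work surface. World frame = base frame: x ahead of the robot, y to its left, z up, the work surface at z = 0. Lengths are in m, angles in rad, forces in N, time in s.
With the tool pointing down it reaches from about 0.35 to 0.9 m from the base axis. Payload 8.1 kg.
Tool frame: the origin (TCP) lies at the very end of the fingers, on their centre line; the grasp point (between the pads) lies 19 mm behind it; z points along the fingers, y is the direction in which the jaws open and shut (so a half turn about z gives the same grasp; the last joint's range is limited). The gripper opens to 85 mm and grips with 20 to 120 N. Pads are 22 mm wide; open, the fingers measure 114 mm over their backs; the gripper's body (76 mm by 85 mm) begins 54 mm behind the grasp point. The pads swing forward as they close: fully open they stand 13 mm farther back than shut.
Start: joints at [1.243, 0.434, 0.025, 1.573, -0.012, 1.134, -0.075], TCP at [0.139, -0.609, 0.231] pointing down, gripper open.
Joint ranges: [-2.62, 2.62], [-0.44, 2.09], [-1.27, 1.32], [0.08, 2.57], [-1.32, 4.46], [0.12, 2], [-2.74, 2.74]. Speed limits (rad/s): [2.22, 2.22, 3.01, 3.01, 3.14, 3.14, 3.14].

## Interface

Orientations are given as a unit quaternion [x, y, z, w].
In Python, from workcell import r, jaws, inverse_kinematics, cams, job, nets, read_time_s, read_joints, read_joint_vel, read_joint_torque, read_ee_pos, read_eef_rot, read_ft_force, read_moment, read_finger_gap gives the robot as it stands. The module is installed in compiled form; this text tells all that it offers. Calls block until the motion is done:
- r.move_to(position, orientation): joint-space move of the TCP to a pose.
- r.servo_line(position, frame=None, vel=0.15): straight line of the TCP; frame=None keeps the orientation; vel is the mean speed in m/s.
- r.move_j(angles): joint-space move.
- jaws.gripper_to(opening, squeeze=None): opening from 0.0 (shut) to 1.0 (fully open); squeeze is the grip in N (None keeps the last); returns when the fingers have stopped.
- r.sleep(seconds).
- inverse_kinematics(position, orientation): joint angles nearest the present ones, or None.
- cams.capture(name): name is "side" or "top" or "wrist"; returns the picture (400x640x3 uint8, red, green, blue); there is no depth.
- cams.camera_params(name): a dict with "fovy" (degrees; the focal length in pixels is half the picture's height over the tangent of half this angle, whatever the lens; pixels are square), "cx", "cy" (the principal point, pixels), "R" (3x3) and "t" (3): a world point X has camera coordinates R X + t. Camera axes: x right, y down, z forward; pixel columns grow to the right and rows downward; lengths in m; the calibration is good to about 2 mm. A picture is of the moment at which its call begins: read the wrist's pose just before it. camera_params takes no time and is no camera call; for the wrist camera it gives the pose at the moment of the call.
A pose or a line that the arm cannot do raises r.PlanningError and nothing moves.
- job.job_done(): hands the job in, once; it reports no verdict.
Trained networks look in the newest picture that a camera, given by its name, has taken for a name from the list of things; names that differ only in an ending like _2 or _b are one class to them, and where a whole thing is asked for, a point or a joint stands for the part that bears it (a point fixed in the world has none). Each returns a list of dicts, best first, with "score" (0 to 1); they miss things now and then, are a little off and sometimes report something else, mostly with a low value. They report only what shows in the picture. A call takes as long as a camera call. They do not tell look-alikes from the thing itself.
- nets.spot_in(label, camera): "point" ([x, y, z] in m, in world coordinates, good to about 4 mm: the middle of the surface that is visible of it).
- nets.trace(label, camera): "mask" (400x640 bool, what is visible of it).
Readings, each from a call of its own:
- read_time_s(): time.
- read_joints(): joint angles.
- read_joint_vel(): joint speeds.
- read_joint_torque(): joint torques, N m.
- read_ee_pos(): TCP position.
- read_eef_rot(): TCP orientation.
- read_ft_force(): force on the tool from outside, world axes, zero at the start.
- read_moment(): the same for the moment, N m.
- read_finger_gap(): opening from 0.0 (shut) to 1.0 (fully open).
Only numpy, scipy, OpenCV 4.12 (cv2) and the standard library are available. Lean on these libraries where they do the work, as an engineer would, in place of code of your own. Each camera call takes 0.05 s, during which the arm holds its last target. There are 200 camera calls.

## Task

Close down the lunch warmer: first, before lifting any container, switch off all four orange toggles in one drag of the finger along the bank, keeping the hand down at the bank until the last is off. Then lift the look-alike containers in turn to find the one that is still full and set it upright in the middle of the kitchen scale's pan, with the nearly empty ones standing where they were on their hot plates. Do not tip a container, and leave the bottle, the mug and the red-lidded tub alone.

Things in the scene. Friction and masses are not known exactly. Their poses are not given: they have to be found in the camera images.
- bank: white switch bank fixed to the counter, 80 (x) x 310 (y) x 45 mm high; origin at the centre of its underside, z up. Four toggles stand in a row along its y axis, pivoting at y = -115, -47, +21, +89 mm. Each is a 65 mm stem with an orange cross-bar head, 36 mm wide along x, 16 mm in diameter
- bank_top (a point): centre of the bank's top face (level with the toggle pivots), 45 mm above the counter, same axes. Toggle head tops are 72 mm above it when on, 43 mm when off: a finger tip about 56 mm above it, dragged from behind the first toggle (-y end) to past the last (+y end), catches each standing head and passes over the folded ones
- toggle0 (a joint): orange toggle 1 of 4, counted along the bank's +y. 0 rad: on, leaning 0.2 rad from upright towards the bank's -y; 1.2 rad: off, folded 1.0 rad past upright towards +y. Top-heavy: pushed past upright it falls to off by itself and stays; under 1 N moves it. Off is beyond 0.9
- toggle1 (a joint): orange toggle 2 of 4, counted along the bank's +y. 0 rad: on, leaning 0.2 rad from upright towards the bank's -y; 1.2 rad: off, folded 1.0 rad past upright towards +y. Top-heavy: pushed past upright it falls to off by itself and stays; under 1 N moves it. Off is beyond 0.9
- toggle2 (a joint): orange toggle 3 of 4, counted along the bank's +y. 0 rad: on, leaning 0.2 rad from upright towards the bank's -y; 1.2 rad: off, folded 1.0 rad past upright towards +y. Top-heavy: pushed past upright it falls to off by itself and stays; under 1 N moves it. Off is beyond 0.9
- toggle3 (a joint): orange toggle 4 of 4, counted along the bank's +y. 0 rad: on, leaning 0.2 rad from upright towards the bank's -y; 1.2 rad: off, folded 1.0 rad past upright towards +y. Top-heavy: pushed past upright it falls to off by itself and stays; under 1 N moves it. Off is beyond 0.9
- warmer: dark warming tray fixed to the counter, 150 (x) x 360 (y) mm; origin at the centre of its underside. Three steel hot plates, 30 mm above the counter, at y = -120, 0, +120 mm, each 135 x 105 mm; a container stands on each, its handle roughly along the tray's x. Tray and bank stand one behind the other, either one nearer the robot
- box_a_mid (a point): centre of one of three identical white containers, 51.5 mm above its underside, z up: 118 (x) x 82 (y) mm, blue lid 125 x 90 mm with top 67 mm above the underside. Red handle bar above the lid, along x: 90 long, 14 wide, 12 thick, 24 mm gap below, its middle 45.5 mm above this point. One of the three is full (0.7 to 0.95 kg), the others nearly empty (0.2 to 0.3 kg)
- box_b_mid (a point): centre of one of three identical white containers, 51.5 mm above its underside, z up: 118 (x) x 82 (y) mm, blue lid 125 x 90 mm with top 67 mm above the underside. Red handle bar above the lid, along x: 90 long, 14 wide, 12 thick, 24 mm gap below, its middle 45.5 mm above this point. One of the three is full (0.7 to 0.95 kg), the others nearly empty (0.2 to 0.3 kg)
- box_c_mid (a point): centre of one of three identical white containers, 51.5 mm above its underside, z up: 118 (x) x 82 (y) mm, blue lid 125 x 90 mm with top 67 mm above the underside. Red handle bar above the lid, along x: 90 long, 14 wide, 12 thick, 24 mm gap below, its middle 45.5 mm above this point. One of the three is full (0.7 to 0.95 kg), the others nearly empty (0.2 to 0.3 kg)
- scale: white kitchen scale fixed to the counter, 170 x 170 mm; origin at the centre of its underside
- pan_top (a point): centre of the top of the scale's steel pan, 160 x 160 mm, 50 mm above the counter when empty
- pan (a joint): how far the sprung pan is pressed down, m: 0 empty, about 0.003 under a nearly empty container, 0.008 to 0.012 under the full one, stop at 0.013 (spring 800 N/m)
- bottle: blue bottle, 72 mm in diameter, 190 mm high, loose; bystander; origin under its centre
- mug: grey-blue mug, 84 mm in diameter, 95 mm high, handle at its +y, loose; bystander; origin under its centre
- tub: pale tub with a red lid, 96 x 106 x 122 mm high, loose; bystander; origin under its centre
Things that resemble listed ones, but are neither listed nor needed, are in the scene too. Leave any black or brown look-alike of the part that bears box_b_mid alone. Leave any green look-alike of the part that bears box_c_mid alone.

How it is judged:
By the outcome, as a careful person would: the job done as asked, in the order asked, and still so for the second after the job is handed in, with the robot touching nothing.
It also fails if it takes over 72 s, if anything falls off the work surface, if the arm or the gripper's body presses on something with over 40 N, if the wrist force passes 120 N, or if a joint passes its speed limit or range.

## Working session

There is one attempt and no reset: what is moved stays moved. The work goes in short steps, each a Python script; the robot and the scene stay as the last script left them, time stands still between calls to the robot, and variables do not carry over. Pictures are saved under pics/ and viewed, about 8 in all and at most 12, crops included, and the job is handed in when it is done.

```bash
mkdir -p pics; ls; cat > h.py <<'E'
import numpy as np, cv2
from workcell import *
def ray(cam,u,v,z):
    p=cams.camera_params(cam);f=200/np.tan(np.radians(p["fovy"])/2)
    R=np.array(p["R"]);t=np.array(p["t"]);c=-R.T@t
    d=R.T@np.array([(u-p["cx"])/f,(v-p["cy"])/f,1]);return c+d*(z-c[2])/d[2]
def proj(cam,X):
    p=cams.camera_params(cam);f=200/np.tan(np.radians(p["fovy"])/2)
    q=np.array(p["R"])@np.array(X)+np.array(p["t"]);return f*q[0]/q[2]+p["cx"],f*q[1]/q[2]+p["cy"]
def save(cam,n):
    im=cams.capture(cam);cv2.imwrite(f"pics/{n}.png",im[:,:,::-1]);return im
E
python3 - <<'E'
from h import *
a=save("top","top0");b=save("side","side0")
for n in ["bank","toggle0","warmer","box_a_mid","scale","pan","bottle","mug","tub"]:
    for c in ["top","side"]:
        for d in nets.spot_in(n,c)[:5]: print(n,c,round(d["score"],2),np.round(d["point"],3),np.round(proj(c,d["point"])))
for c in ["top","side"]:
    p=cams.camera_params(c);print(c,p["fovy"],-np.array(p["R"]).T@p["t"],np.round(p["R"],2).tolist())
print(read_time_s(),read_ee_pos(),read_eef_rot())
E
```

```text
pics
bank top 0.76 [ 0.45  -0.029  0.048] [304. 205.]
bank side 0.72 [ 0.447 -0.005  0.041] [308. 224.]
toggle0 top 0.75 [0.648 0.111 0.095] [254. 134.]
toggle0 top 0.44 [ 0.456 -0.087  0.116] [325. 198.]
toggle0 side 0.6 [ 0.456 -0.081  0.109] [323. 187.]
toggle0 side 0.47 [ 0.458 -0.013  0.111] [306. 202.]
toggle0 side 0.43 [0.465 0.054 0.104] [286. 220.]
toggle0 side 0.33 [0.472 0.393 0.051] [181. 337.]
warmer top 0.75 [0.612 0.003 0.028] [294. 153.]
warmer side 0.91 [0.59  0.066 0.026] [248. 220.]
box_a_mid top 0.58 [0.649 0.115 0.098] [253. 133.]
box_a_mid side 0.79 [0.643 0.129 0.095] [212. 208.]
box_a_mid side 0.72 [ 0.461 -0.356  0.099] [377. 134.]
box_a_mid side 0.51 [0.636 0.006 0.096] [248. 181.]
scale top 0.57 [0.475 0.382 0.047] [161. 198.]
scale side 0.66 [0.461 0.395 0.049] [184. 341.]
scale side 0.29 [ 0.442 -0.008  0.043] [310. 224.]
scale side 0.26 [0.642 0.128 0.096] [212. 208.]
scale side 0.26 [ 0.644 -0.344  0.06 ] [324. 123.]
scale side 0.22 [ 0.461 -0.359  0.099] [378. 133.]
pan top 0.98 [0.478 0.385 0.054] [159. 196.]
pan side 0.79 [0.475 0.388 0.05 ] [182. 334.]
pan side 0.32 [0.464 0.056 0.107] [286. 220.]
bottle top 0.62 [ 0.461 -0.362  0.128] [429. 195.]
bottle side 0.95 [ 0.462 -0.355  0.102] [377. 133.]
mug top 0.71 [ 0.665 -0.361  0.049] [418. 132.]
mug top 0.64 [0.648 0.114 0.094] [253. 134.]
mug side 0.69 [ 0.645 -0.344  0.062] [324. 123.]
tub top 0.87 [0.645 0.347 0.126] [167. 132.]
tub side 0.71 [0.618 0.364 0.125] [136. 272.]
tub side 0.66 [ 0.444 -0.008  0.044] [310. 223.]
top 48.17905978070304 [ 0.21078848 -0.08578532  1.29355102] [[-0.0, -1.0, -0.02], [-0.98, 0.01, -0.2], [0.2, 0.02, -0.98]]
side 50.4341799221212 [0.01333484 0.52273542 0.88694575] [[-0.8, -0.6, -0.01], [-0.44, 0.6, -0.67], [0.4, -0.53, -0.74]]
1.0 [ 0.13929845 -0.60928249  0.23132785] [9.93695678e-01 1.12111101e-01 4.90783845e-06 1.28454959e-05]
```

```bash
python3 -c "
import cv2
cv2.imwrite('pics/topz.png',cv2.resize(cv2.imread('pics/top0.png')[90:290,100:480],None,fx=2.1,fy=2.1,interpolation=2))"
```

```text
(no output)
```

View pics/topz.png

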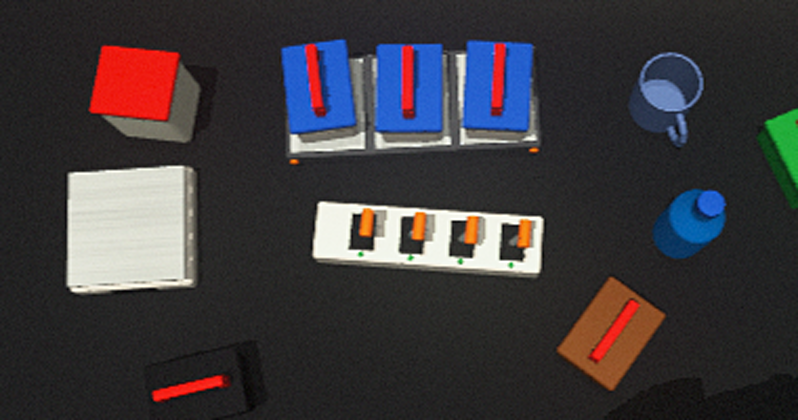

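View pics/side0.png

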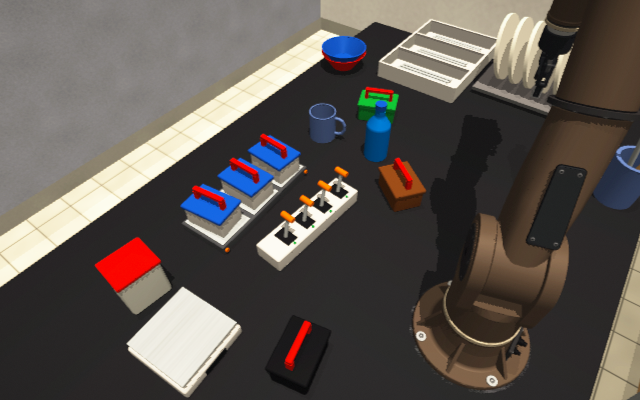

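The top zoom shows the three blue-lidded containers on the tray at zoom px (318,85), (408,85) and (498,85). The toggles lean to −y, on the right. The pan is at (130,228). The look-alikes are black at (190,385), brown at (612,330) and green at (785,150); I'll leave all three alone. Next I'll measure.

```bash
cat > m.py <<'E'
from h import *
im=cv2.imread("pics/top0.png");hsv=cv2.cvtColor(im,cv2.COLOR_BGR2HSV);H,S,V=cv2.split(hsv)
blue=((H>100)&(H<130)&(S>150)&(V>90)); red=((H<6)|(H>174))&(S>150)&(V>90); white=(S<60)&(V>140)
org=(H>6)&(H<22)&(S>150)&(V>120)
def rects(mask,x0,x1,y0,y1,z,amin):
    m=np.zeros(mask.shape,np.uint8);m[y0:y1,x0:x1]=mask[y0:y1,x0:x1]
    for c in cv2.findContours(m,cv2.RETR_EXTERNAL,cv2.CHAIN_APPROX_NONE)[0]:
        if cv2.contourArea(c)<amin: continue
        w=np.array([ray("top",*p[0],z)[:2] for p in c],np.float32)
        r=cv2.minAreaRect(w*1000);print(" ctr",np.round(r[0],1),"size",np.round(r[1],1),"ang",round(r[2],1))
print("lids");rects(blue|red,225,365,100,165,.097,100)
print("handles");rects(red,225,365,100,165,.133,20)
print("bank");rects(white|org|(V<0),240,370,180,225,.045,200)
print("pan");rects(white,120,200,160,235,.05,200)
print("heads");rects(org,240,370,180,225,.11,4)
E
python3 m.py
```

```text
lids
 ctr [653.1  -2.7] size [ 88.3 122.6] ang 90.0
 ctr [ 655.4 -121.8] size [ 89.5 124.6] ang 86.1
 ctr [656.8 120. ] size [124.7  90.8] ang 7.4
handles
 ctr [648.2  -4.2] size [95.5 11. ] ang 0.4
 ctr [ 649.7 -121.5] size [12.4 95.8] ang 86.3
 ctr [652.  118.4] size [98.1 14. ] ang 8.9
bank
 ctr [458.3 -26.1] size [309.   78.7] ang 85.5
pan
 ctr [472.8 380.1] size [167.8 171.2] ang 3.5
heads
 ctr [ 448.9 -153.3] size [15.3 34.5] ang 82.1
 ctr [454.9 -85. ] size [15.3 35. ] ang 81.6
 ctr [460.7 -17.4] size [15.3 34.6] ang 82.2
 ctr [465.5  50.5] size [36.2 16.3] ang 0.8
```

```bash
cat >> h.py <<'E'
def q(a): return [np.cos(a/2),np.sin(a/2),0,0]
E
python3 - <<'E'
from h import *
jaws.gripper_to(0.0)
yw=np.radians(-4.5);u=np.array([-np.sin(yw),np.cos(yw)]);c=np.array([.4583,-.0261])
P=lambda s,z:[*(c+s*u),z]
r.servo_line([.139,-.609,.32],vel=.2)
r.move_to(P(-.185,.30),q(yw)); print(read_time_s(),read_ee_pos())
r.servo_line(P(-.185,.101),vel=.15); print(read_ee_pos(),read_ft_force())
r.servo_line(P(.14,.101),vel=.09); print(read_time_s(),read_ee_pos(),read_ft_force())
save("side","side1")
E
python3 -c "
import cv2
cv2.imwrite('pics/s1z.png',cv2.resize(cv2.imread('pics/side1.png')[90:290,170:420],None,fx=3,fy=3,interpolation=2))"
```

```text
4.1833 [ 0.44348255 -0.21156764  0.29985965]
[ 0.44426995 -0.2107035   0.10165816] [-0.27808777  0.26203389 -0.01933652]
9.4167 [0.46931083 0.11328489 0.1010112 ] [ 1.16330743  1.65937317 -0.08953194]
```

View pics/s1z.png

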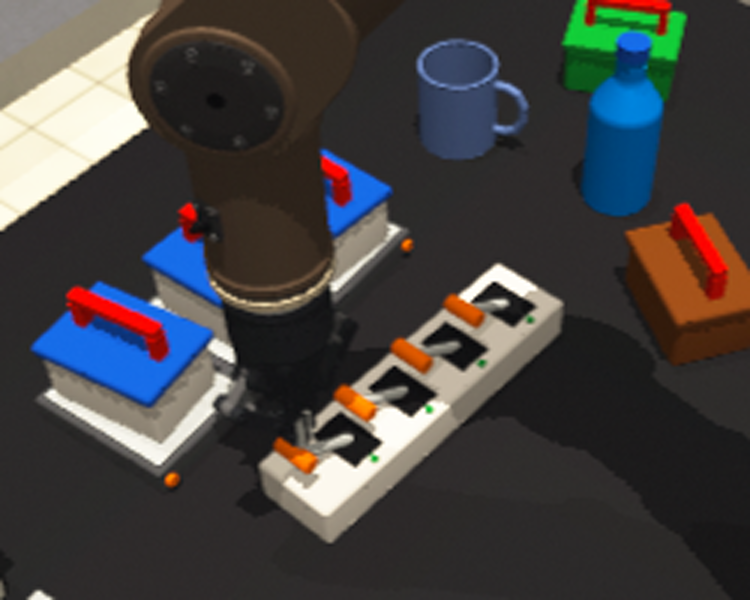

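All four orange heads are folded to +y, at crop px (463,308), (412,355), (355,402) and (295,455), and the hand is still down. Next I'll lift and weigh the first container.

```bash
cat >> h.py <<'E'
B={"c":(.655,.1192,np.radians(7.8)),"a":(.6515,-.0035,0.004),"b":(.653,-.1217,np.radians(-3.8))}
def weigh(k):
    x,y,a=B[k]
    r.move_to([x,y,.23],q(a)); jaws.gripper_to(.5)
    r.servo_line([x,y,.108],vel=.12); f0=np.array(read_ft_force())
    jaws.gripper_to(0.0,50); g=read_finger_gap(); z0=read_ee_pos()[2]
    r.servo_line([x,y,.143],vel=.06); r.sleep(.3)
    f=np.array(read_ft_force())-f0
    print(k,"gap",g,"z0",z0,"z",read_ee_pos()[2],"dF",np.round(f,2),"t",read_time_s()); return f
def putback(k):
    x,y,a=B[k]
    r.servo_line([x,y,.1085],vel=.04); r.sleep(.1)
    jaws.gripper_to(.5); r.servo_line([x,y,.23],vel=.15)
E
python3 - <<'E'
from h import *
p=read_ee_pos(); r.servo_line([p[0],p[1],.25],vel=.15)
f=weigh("c"); save("side","side2")
if abs(f[2])<4.5: putback("c"); print("back",read_time_s())
E
```

```text
c gap 0.14851450827628002 z0 0.10863121852679183 z 0.1426485702793034 dF [ 1.04  0.56 -2.87] t 14.4333
back 16.9417
```

View pics/side2.png

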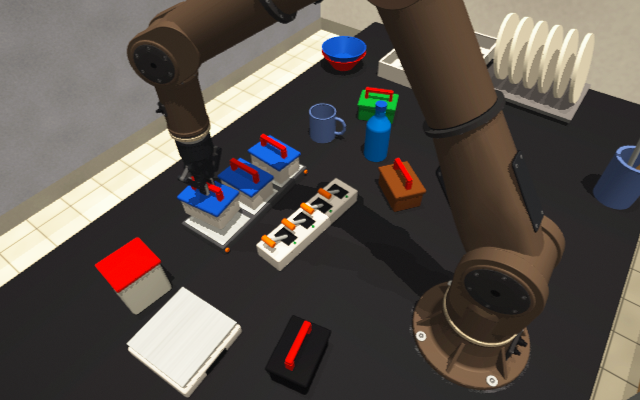

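Container c is lifted level at px (208,200), weighs about 0.29 kg and is back down, so it is nearly empty. Next are a and b.

```bash
python3 - <<'E'
from h import *
for k in "ab":
    f=weigh(k)
    if abs(f[2])>4.5: print("FULL",k); break
    putback(k); print("back",read_time_s())
save("side","side3")
E
```

```text
a gap 0.14990812690429073 z0 0.10860466184786619 z 0.14265903576672126 dF [-0.77 -0.46 -2.21] t 20.2833
back 22.7417
b gap 0.1498254743043359 z0 0.10858420262551254 z 0.14267172871640812 dF [ 0.01 -0.12 -8.88] t 26.0667
FULL b
```

View pics/side3.png

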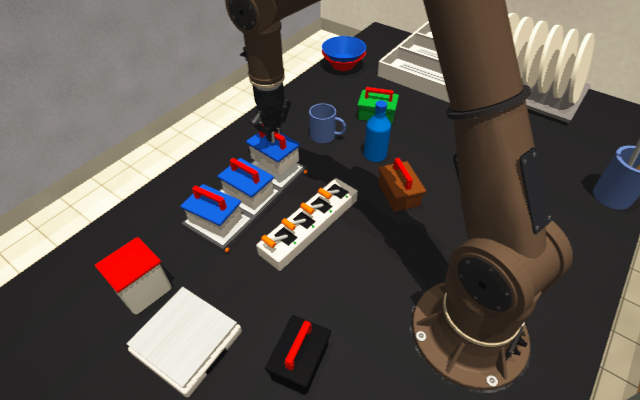

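Container b is full: 8.9 N, about 0.9 kg. The picture shows it level, with a and c standing on their plates. I'll refine the pan centre and carry b over.

```bash
python3 - <<'E'
from h import *
cams.capture("top")
d=nets.trace("pan","top")[0]; m=d["mask"].astype(np.uint8)
c=max(cv2.findContours(m,cv2.RETR_EXTERNAL,cv2.CHAIN_APPROX_NONE)[0],key=cv2.contourArea)
R=cv2.minAreaRect(np.array([ray("top",*p[0],.05)[:2] for p in c],np.float32)*1000);print(d["score"],R)
ok=abs(R[1][0]-160)<8 and abs(R[1][1]-160)<8
P=np.array(R[0])/1000 if ok else np.array([.476,.384])
p=read_ee_pos(); r.servo_line([p[0],p[1],.30],vel=.12)
a=np.radians(3.5)
r.servo_line([P[0],P[1],.30],frame=q(a),vel=.2); print(read_time_s(),read_ee_pos(),read_ft_force())
r.servo_line([P[0],P[1],.15],vel=.1); save("side","side4"); save("top","top4")
print(read_time_s(),read_ee_pos(),read_ft_force())
A=cv2.imread("pics/side4.png")[200:400,60:320];Bt=cv2.imread("pics/top4.png")[110:310,90:350]
cv2.imwrite("pics/s4z.png",cv2.resize(np.hstack([A,Bt]),None,fx=1.53,fy=1.53,interpolation=2))
E
```

```text
0.76 ((476.6802062988281, 386.76226806640625), (159.7887725830078, 159.83396911621094), 3.2406532764434814)
30.5167 [0.47720241 0.38598531 0.29998214] [ 0.19429343 -0.40142679 -9.63690225]
32.2667 [0.47692961 0.38701949 0.15058538] [-0.25661513 -0.22331963 -8.97005664]
```

View pics/s4z.png

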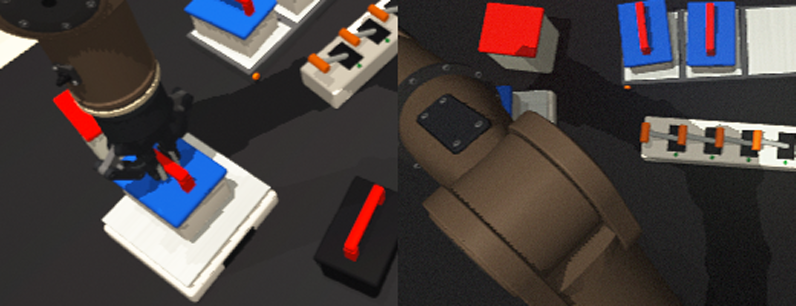

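The pan measures 159.8 × 159.8 mm, as specified. The box hangs level above its centre, with its lid at crop px (175,185), and the tub is untouched. I'll lower it now.

```bash
python3 - <<'E'
from h import *
p=read_ee_pos();x,y=.4767,.3868
for z in [.131,.126,.122,.1195,.118]:
    r.servo_line([x,y,z],vel=.04); f=read_ft_force(); print(z,np.round(f,2))
    if f[2]>-1: break
r.sleep(.2); jaws.gripper_to(.5); r.sleep(.2)
r.servo_line([x,y,.27],vel=.12); print(read_time_s(),read_finger_gap(),read_ft_force())
r.move_to([.40,.05,.35],q(0)); r.sleep(.3)
save("side","side5"); save("top","top5"); print(read_time_s())
for c in ["top","side"]:
    for d in nets.spot_in("box_a_mid",c): print(c,round(d["score"],2),np.round(d["point"],3))
A=cv2.imread("pics/side5.png")[120:400,60:380];Bt=cv2.imread("pics/top5.png")[90:290,90:350]
Bt=cv2.resize(Bt,None,fx=1.4,fy=1.4)
cv2.imwrite("pics/s5z.png",cv2.resize(np.hstack([A,Bt]),None,fx=1.16,fy=1.16,interpolation=2))
E
sed -i 's/top0.png/top5.png/' m.py; cat >> m.py <<'E'
print("pan lid");rects(blue|red,110,225,160,235,.106,100)
print("pan handle");rects(red,110,225,160,235,.142,20)
E
python3 m.py
```

```text
0.131 [ 0.36  0.14 -8.49]
0.126 [ 0.99  1.1  -7.02]
0.122 [-0.18 -0.1  -3.58]
0.1195 [ 0.73 -0.47 -1.44]
0.118 [ 1.1  -0.21 -0.31]
36.125 0.5019840208754209 [ 0.20235044  0.01587837 -0.17121095]
37.8583
top 0.7 [0.673 0.085 0.098]
top 0.22 [ 0.455 -0.092  0.083]
side 0.77 [0.642 0.13  0.097]
lids
 ctr [653.1  -2.2] size [ 88.4 121.8] ang 89.4
 ctr [664.2  85.7] size [128.   39.6] ang 19.2
handles
 ctr [648.2  -4.2] size [95.5 11. ] ang 0.4
bank
 ctr [455.6 -59.5] size [242.2  77.9] ang 85.8
pan
 ctr [470.6 378.4] size [163.5 166.6] ang 3.0
heads
 ctr [449.2 -86.1] size [13.  34.2] ang 81.6
 ctr [455.3 -18.9] size [13.5 33.1] ang 89.6
pan lid
 ctr [480.4 386.9] size [124.5  89.1] ang 3.6
pan handle
 ctr [477.2 385.6] size [93.1 17.9] ang 9.1
```

View pics/s5z.png

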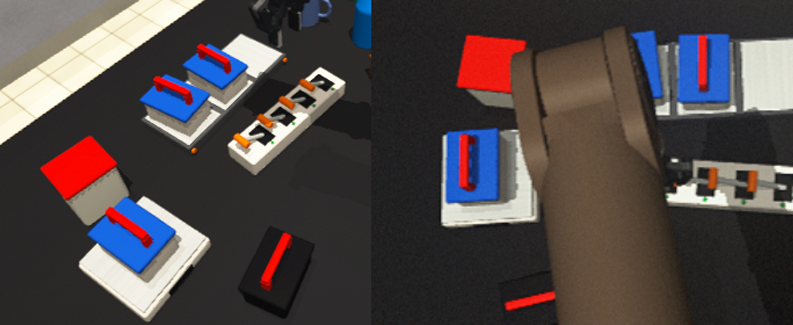

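The box is upright in the middle of the pan: lid centre (480,387) mm against pan centre (477,387) mm. The two light ones are on their plates, all the toggles are folded, and nothing is being touched. I'll compare the bystanders between the first and last pictures, then hand in.

```bash
python3 - <<'E'
from h import *
a=cv2.imread("pics/side0.png").astype(int);b=cv2.imread("pics/side5.png").astype(int)
d=abs(a-b).max(2)>60
for n,(x0,x1,y0,y1) in dict(tub=(92,172,235,315),mug=(305,350,100,145),bottle=(360,395,95,165),boxc=(178,245,180,235),boxa=(215,275,155,205)).items(): print(n,d[y0:y1,x0:x1].mean().round(3))
for n in ["bottle","mug","tub"]: print(n,[(round(s["score"],2),np.round(s["point"],3)) for s in nets.spot_in(n,"side")[:1]])
job.job_done(); print(read_time_s())
E
```

```text
tub 0.072
mug 0.208
bottle 0.0
boxc 0.002
boxa 0.119
bottle [(0.65, array([ 0.46 , -0.02 ,  0.083]))]
mug [(0.9, array([ 0.62 , -0.351,  0.054]))]
tub [(0.65, array([0.616, 0.365, 0.124]))]
the job is handed in; nothing more can be done
the job is handed in; nothing more can be done
```

I handed the job in. All four toggles are off, the full container is on the scale, and the two nearly empty ones are back on their hot plates. The last clock reading was 37.9 s; the limit is 72 s.

- **Toggles:** one drag at 56 mm above the bank switched all four off. I confirmed this in a picture before raising the hand.
- **Containers:** I lifted all three level, weighed them and put the two light ones back. They read 2.9 N (y = +0.12), 2.2 N (y = 0) and 8.9 N (y = −0.12, the full one).
- **Placing:** I lowered the full one onto the pan until the wrist carried only about 0.3 N, then released it. Its lid centre measures about 4 mm from the pan centre.

**Last checks:**
- **Tub and light containers:** the tub measured within about 2 mm of its first position. The light container at y = +0.12 looks unchanged; the one at y = 0 measured within 1 mm.
- **Bottle:** its picture area is unchanged, but the network gave a wrong position for it in the last picture; I put that down to a false detection.
- **Mug:** this check disagreed. Its area of the picture differs by about 21%, and the network put it about 25 mm from its first position. The gripper stands in front of the mug in that view, which I take to be the cause. The arm did not reach down near it, but I could not confirm its position.

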